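Fit the tube-block head to the laboratory shaker

TASK

Fit the block-shaped tube head onto the square drive on top of the laboratory shaker: set its socket over the drive with the flats lined up, push it straight down with the gripper until the spring balls click and it sits fully home, then let go. Leave the round cup head, the tip box and the tube rack where they are.

Things in the scene. Friction and masses are not known exactly. Their poses are not given: they have to be found in the camera images.
- tube_head_center (a point): Centre of the tube head: a loose grey plastic block 110 mm long (its x), 48 mm wide (its y), 48 mm high (z up), about 0.2 kg, with eight 12 mm tube holes in the top, two by two at either end. The middle 30 mm of its length is solid: grip it there, across the 48 mm width. It stands flat on the bench, this point 24 mm up.
- tube_head_socket (a point): Middle of the tube head's underside, 24 mm below its centre, same axes: the mouth of its square socket, flats along the block's sides, 17.6 mm wide, 34 mm deep, with a 5 mm deep lead-in that opens to 23.6 mm at the mouth. All four walls have the groove for the balls, so the block fits in any of the four quarter turns.
- mixer: The laboratory shaker: a low white housing, 156 mm deep (x), 118 mm wide (y), 62 mm high (z), fixed to the bench, with a sloping grey control panel at its front (-x) and a black rubber bellows on top, from which the square steel drive stands up. Origin: middle of its underside. The drive's axis lies 18 mm behind (+x of) it.
- drive_seat (a point): Foot of the square drive, on its axis, on top of the round steel shoulder (42 mm across, 76 mm above the bench) that a head sits on when home. Axes as the housing: x from front to back, z up. The drive is bright steel, 16 mm square, flats along these x and y axes, 30 mm high above this point, the last 5 mm tapered to 10 mm. It does not turn.
- drive_balls (a point): Point on the drive's axis level with the two spring balls, 13 mm above the foot. The 8 mm balls stand about 3 mm out of the drive's two y flats. A head just laid on rests on them some 12 mm above the shoulder and may lean; pushing it past takes about 15 to 20 N downward; over the last 3 mm they spring into the socket's groove and draw the head onto the shoulder.
- cup_head_center (a point): Centre of the shaker's other head, a loose round black rubber cup 66 mm in diameter and 60 mm high, standing on the bench, 30 mm above it. Not to be used.
- tip_box_center (a point): Centre of a closed pipette tip box, 122 by 84 mm and 83 mm high, standing on the bench. A bystander.
- tube_rack_center (a point): Centre of a white tube rack, 200 by 84 mm and 48 mm high, standing on the bench. A bystander.
Not all that is in view belongs to the job. There is more than one size of the part that bears tube_head_center; the job needs the smaller.

How it is judged:
On the way:
1. the tube head is pushed home on the drive with the fingers still on it (z of tube_head_socket in the frame of drive_seat below 0.003 m and horizontal distance between tube_head_socket and drive_seat below 0.004 m and contact force between the fingers and tube_head above 0.5 N), for 0.05 s.
At the end, for the whole second after the job is handed in: The tube head sits clicked home on the drive: the underside within 2.5 mm of the shoulder, centred within 3 mm, level within 4 degrees, at rest and let go; the cup head, tip box and tube rack stand within 30 mm of where they were (z of tube_head_socket in the frame of drive_seat between -0.004 and 0.0025 m and horizontal distance between tube_head_socket and drive_seat below 0.003 m and angle between tube_head_socket's own z axis and vertical below 0.07 rad and linear speed of tube_head below 0.02 m/s and distance of each of cup_head_center, tip_box_center, tube_rack_center from where it was at the start of the episode below 0.03 m); the robot touches nothing.
It fails at once if the round cup head is shifted by more than 30 mm (distance of cup_head_center from where it was at the start of the episode above 0.03 m).
It fails at once if the tip box is shifted by more than 30 mm (distance of tip_box_center from where it was at the start of the episode above 0.03 m).
It fails at once if the tube rack is shifted by more than 30 mm (distance of tube_rack_center from where it was at the start of the episode above 0.03 m).
It also fails if it takes over 38 s, if anything falls off the work surface, if the arm or the gripper's body presses on something with over 40 N, if the wrist force passes 120 N, or if a joint passes its speed limit or range.

ROBOT

A 7-joint arm with a two-finger parallel gripper is mounted at the origin on the work surface. World frame = base frame: x ahead of the robot, y to its left, z up, the work surface at z = 0. Lengths are in m, angles in rad, forces in N, time in s.
With the tool pointing down it reaches from about 0.425 to 0.95 m from the base axis. Payload 4.7 kg.
Tool frame: the origin (TCP) lies at the very end of the fingers, on their centre line; the grasp point (between the pads) lies 19 mm behind it; z points along the fingers, y is the line along which they close (so a half turn about z gives the same grasp; the last joint's range is limited). The gripper opens to 85 mm and grips with 20 to 120 N. Pads are 22 mm wide; open, the fingers measure 114 mm over their backs; the gripper's body (76 mm by 85 mm) begins 54 mm behind the grasp point. The pads swing forward as they close: fully open they stand 13 mm farther back than shut.
Start: joints at [-1.252, 0.469, -0.049, 1.532, 0.024, 1.141, -0.082], TCP at [0.23, 0.635, 0.231] pointing down, gripper open.
Joint ranges: [-2.59, 2.59], [-0.33, 1.99], [-1.39, 1.29], [0.1, 2.45], [-1.04, 4.18], [0.21, 1.99], [-2.66, 2.66]. Speed limits (rad/s): [2.57, 2.57, 3.14, 3.14, 3.14, 3.14, 3.14].

INTERFACE

Orientations are given as a 3x3 rotation matrix whose columns are the frame's x, y, z axes.
In Python, from plant import sense, capture, job_done gives the robot as it stands.
- The arm moves only by the tool send_rows, never from a script. Its argument "series" is a list of rows, each a list of 4 numbers: the shift along the world's x, y, z scaled (see below), then the turn about the world's z scaled (see below). In form: [[dx, dy, dz, twist], ...]. A call has exactly 8 rows; each row is the pose to reach, as a shift and turn from the pose commanded when the call began; what a row does not reach only later rows make up. The controller multiplies each number of a shift by 0.25 m and each number of a turn by 1.5 rad. A row lasts 1/10 s, in which the tool goes at most 50 mm and 8.59 degrees, less where a joint would pass 70% of its speed; a pose out of reach is approached as far as the arm can. A call with a number of a shift or a turn outside -1 to 1 is refused whole. A call with a gripper value outside its range is refused whole. "gripper" is the opening, from 0 (shut) to 1 (fully open), set as the call begins (left out, the last holds). The fingers move at their own pace and stop on an object; "grip_force" is the grip in N (left out, the last holds). Time passes only in rows, so rows that repeat a pose let the fingers close, or fill a call up. It gives the time, the measured TCP pose, the force, the opening and the grip force at its end, in the units of the state.
- sense(): the state, without advancing time (a new reading comes with each control period).
- capture(name): name is "scene" or "side" or "wrist"; returns a dict with "img" (400x640x3 uint8, red, green, blue), "z_map" (400x640 float32, m along the optical axis (not along the pixel's ray), 0 where there is no reading), "mtx" (3x3 intrinsics, pixels), "R" (3x3) and "t" (3): a world point X has camera coordinates R X + t. Camera axes: x right, y down, z forward; pixel columns grow to the right and rows downward; lengths in m; the calibration is good to about 2 mm. A picture is of the moment at which its call begins.
- job_done(): hands the job in; it is judged then, once.
The state is a dict: "clock": time; "joints": joint angles; "qd": joint speeds; "tau": joint torques, N m; "eef_pos": TCP position; "tcp_rot": TCP orientation; "ft_force": force on the tool from outside, world axes, zero at the start; "torque": the same for the moment, N m; "finger_gap": finger opening in m; "grasp_force": force on a finger pad.
Only numpy, scipy, OpenCV 4.12 (cv2) and the standard library are available. Lean on these libraries where they do the work, as an engineer would, in place of code of your own. Each camera call takes 0.05 s, during which the arm holds its last target. There are 200 camera calls.

## Working session

There is one attempt and no reset: what is moved stays moved. The work goes in short steps, Python scripts to look and compute and a tool call to move; the robot and the scene stay as the last step left them, time stands still between calls to the robot, and variables do not carry over. Pictures are saved under pics/ and viewed, at most 10 in all, crops included, and the job is handed in when it is done.

Besides the shell and the picture viewer there is one more tool, called after "Call:" as a command line: name --pt "numbers of a row" for each row, then --argument value for the rest. send_rows: Moves the arm, as the interface text tells. Shifts and turns lie within -1 to 1; 1 stands for 0.25 m of shift or 1.5 rad of turn. Its arguments: {"type":"object","properties":{"series":{"type":"array"},"gripper":{"type":"number"},"grip_force":{"type":"number"}},"required":["series"]}

```bash
mkdir -p pics; cat > h.py <<'E'
import numpy as np, cv2
from plant import sense, capture, job_done
def pts(c):
    z=c["z_map"]; v,u=np.indices(z.shape); K=c["mtx"]
    P=np.stack([(u-K[0,2])/K[0,0]*z,(v-K[1,2])/K[1,1]*z,z],-1)
    return (P-c["t"])@c["R"]
def save(n,img): cv2.imwrite(f"pics/{n}.png",cv2.cvtColor(img,cv2.COLOR_RGB2BGR))
E
python3 - <<'E'
from h import *
a=capture("scene");b=capture("side")
save("a",a["img"]);save("b",b["img"])
np.savez("s0.npz",**{"a_"+k:v for k,v in a.items()},**{"b_"+k:v for k,v in b.items()})
s=sense();print(s["clock"],s["eef_pos"],s["tcp_rot"],s["finger_gap"])
for c in(a,b):print(-c["R"].T@c["t"],c["R"][2])
E
```

```text
0.1 [0.22985073 0.63409894 0.23035597] [[-9.40147462e-01  3.40767447e-01 -5.44366559e-04]
 [ 3.40767876e-01  9.40145959e-01 -1.68243319e-03]
 [-6.15344422e-05 -1.76723793e-03 -9.99998437e-01]] 0.08538645677951978
[ 0.90766429 -0.50247751  1.02210671] [-0.31274063  0.4410787  -0.84121512]
[ 0.01086444 -0.58706227  0.70377064] [ 0.53980614  0.58384879 -0.60640739]
```

View pics/a.png

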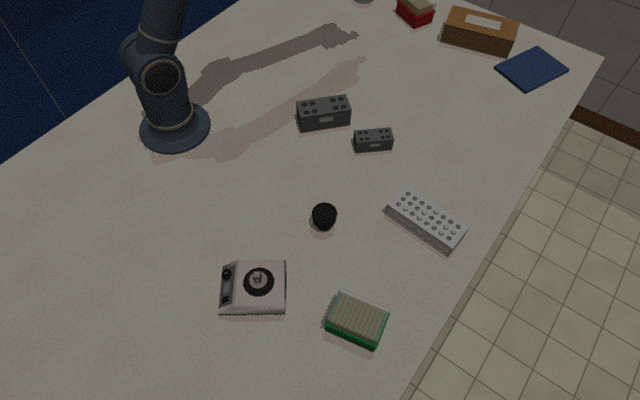

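View pics/b.png

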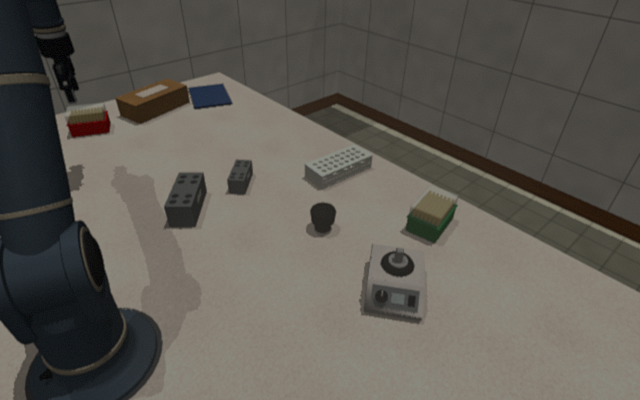

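In the scene view there are two grey blocks: a larger one at (323,112) and a smaller one at (373,139). In the side view they are at (186,198) and (240,176). The shaker drive is at (257,277) in scene and (398,256) in side. The cup is at (324,216), the rack at (428,220) and the tip box at (357,320). I choose the smaller block and will check its dimensions with depth and a close crop.

```bash
cat > m.py <<'E'
from h import *
d=np.load("s0.npz")
def view(p): return {k:d[p+"_"+k] for k in("img","z_map","mtx","R","t")}
def rect(P,m):
    q=P[m][:,:2]
    if len(q)<10: return len(q)
    r=cv2.minAreaRect((q*1000).astype(np.float32)); return len(q),[np.round(x,1) for x in r], np.round(np.median(P[m][:,2]),4)
for p,rois in(("a",dict(big=(290,90,360,135),small=(345,120,402,158),mix=(210,250,295,325),cup=(305,195,345,240),rack=(380,180,470,255),tip=(315,285,395,355))),("b",dict(big=(160,165,212,232),small=(222,152,258,198),mix=(355,235,435,325)))):
    c=view(p);P=pts(c);ok=c["z_map"]>0
    for n,(x0,y0,x1,y1) in rois.items():
        R=np.zeros(ok.shape,bool);R[y0:y1,x0:x1]=1;R&=ok
        top=np.percentile(P[R][:,2],99)
        h={"mix":.062}.get(n,{"small":.048,"big":top}.get(n,top))
        print(p,n,"top",round(top,4),rect(P,R&(abs(P[...,2]-h)<.006)), "all",rect(P,R&(P[...,2]>.015)))
        if n=="mix":
            m=R&(P[...,2]>.090);print("   drive",m.sum(),P[m].mean(0) if m.any() else 0)
            for h in(.068,.076): m=R&(P[...,2]>h); print(h,rect(P,m))
            m=R&(P[...,2]>.058)&(P[...,2]<.066);r=cv2.minAreaRect((P[m][:,:2]*1000).astype(np.float32));print("box",cv2.boxPoints(r))
a=view("a")["img"][95:165,290:410];b=view("b")["img"][145:235,155:265]
f=lambda x:cv2.resize(x,(395,300),interpolation=cv2.INTER_CUBIC)
mx=view("a")["img"][245:325,205:305];mb=view("b")["img"][235:325,350:450]
save("c",np.clip(1.6*np.vstack([np.hstack([f(a),f(b)]),np.hstack([f(mx),f(mb)])]).astype(float),0,255).astype(np.uint8))
E
python3 m.py
```

```text
a big top 0.0709 (693, [array([345.8, 294.4]), array([156.1,  73.9]), np.float64(49.9)], np.float64(0.068)) all (1538, [array([378.8, 270.1]), array([162.1, 155.5]), np.float64(49.9)], np.float64(0.0636))
a small top 0.0512 (476, [array([520.2, 303.8]), array([110.4,  52.1]), np.float64(44.3)], np.float64(0.0477)) all (778, [array([493.4, 321.9]), array([123.5, 119.3]), np.float64(44.5)], np.float64(0.0454))
a mix top 0.0907 (1808, [array([ 553.5, -255. ]), array([136.2, 119.1]), np.float64(37.2)], np.float64(0.0618)) all (3510, [array([ 545.7, -260.7]), array([157.6, 120.1]), np.float64(37.2)], np.float64(0.061))
   drive 66 [ 0.56178815 -0.25122027  0.10188031]
0.068 (594, [array([ 559.3, -250.3]), array([64.3, 64.9]), np.float64(40.8)], np.float64(0.0733))
0.076 (163, [array([ 558.8, -249.9]), array([38.8, 39. ]), np.float64(71.0)], np.float64(0.0803))
box [[ 465.18277 -248.30713]
 [ 536.34235 -342.5677 ]
 [ 643.69446 -261.5251 ]
 [ 572.53485 -167.26453]]
a cup top 0.0613 (209, [array([568.5,  -5. ]), array([62. , 63.9]), np.float64(80.0)], np.float64(0.0587)) all (541, [array([56
[... 766 characters left out ...]
]), np.float64(43.7)], np.float64(0.0468)) all (589, [array([518.2, 303.2]), array([115.5,  50. ]), np.float64(43.7)], np.float64(0.0451))
b mix top 0.0922 (1567, [array([ 549.8, -255. ]), array([135.7, 117.7]), np.float64(37.2)], np.float64(0.0612)) all (3851, [array([ 587.8, -234.8]), array([274.1, 135.8]), np.float64(29.8)], np.float64(0.0591))
   drive 78 [ 0.55432036 -0.2509825   0.10045542]
0.068 (572, [array([ 555.7, -250.3]), array([63.8, 64.8]), np.float64(83.5)], np.float64(0.0731))
0.076 (165, [array([ 554.2, -252.1]), array([34.5, 38.1]), np.float64(40.7)], np.float64(0.0885))
box [[ 475.99316 -237.58377]
 [ 547.6627  -330.5832 ]
 [ 637.1477  -261.622  ]
 [ 565.47815 -168.62259]]
```

View pics/c.png

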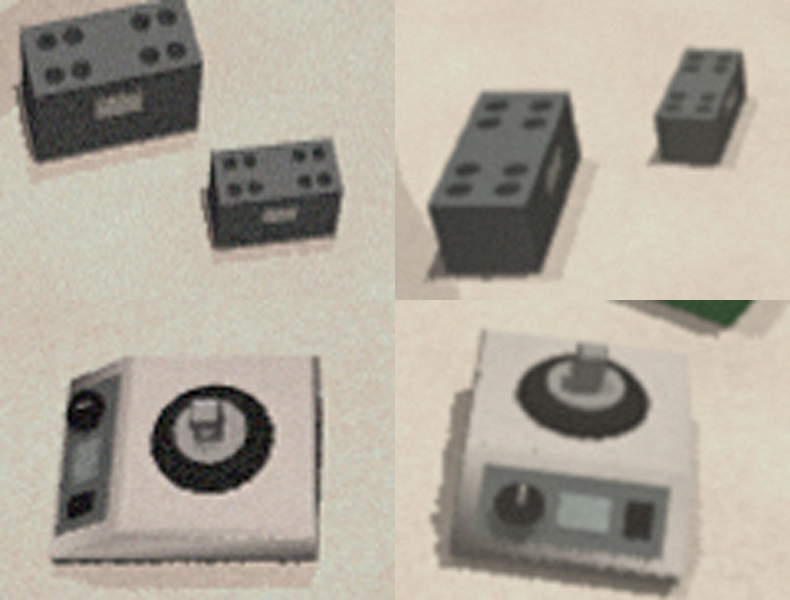

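The crop shows the smaller block (110×50 mm, top at 0.048 m) at about (0.519, 0.304) with a yaw of about 44°. The other block is 156×70 mm, so the choice is confirmed. The shaker's yaw is 37.2° with its panel on the -x side, and the drive is near (0.558, -0.250). Next I move above the block.

Call:
send_rows --pt "0.1 -0.1 0 -0.098" --pt "0.2 -0.22 0 -0.195" --pt "0.33 -0.35 0 -0.29" --pt "0.46 -0.5 0 -0.39" --pt "0.59 -0.65 0 -0.49" --pt "0.72 -0.8 0 -0.585" --pt "0.8 -0.88 0 -0.68" --pt "0.8 -0.88 0 -0.78" --gripper 1

```text
clock: 0.9
eef_pos: [0.4344, 0.4091, 0.2314]
tcp_rot: [[-0.037, 0.999, 0.002], [0.999, 0.037, -0.002], [-0.002, 0.002, -1.0]]
ft_force: [-0.6, 0.1, 0.3]
finger_gap: 0.0855
grasp_force: 0.0
```

Call:
send_rows --pt "0.1 -0.12 -0.05 -0.098" --pt "0.2 -0.24 -0.1 -0.195" --pt "0.3 -0.36 -0.15 -0.29" --pt "0.36 -0.44 -0.2 -0.39" --pt "0.36 -0.44 -0.2 -0.49" --pt "0.36 -0.44 -0.2 -0.57" --pt "0.36 -0.44 -0.2 -0.57" --pt "0.36 -0.44 -0.2 -0.57"

```text
clock: 1.7
eef_pos: [0.5197, 0.3048, 0.1811]
tcp_rot: [[0.717, 0.697, -0.0], [0.697, -0.717, -0.0], [-0.001, 0.0, -1.0]]
ft_force: [0.5, 0.1, -0.1]
finger_gap: 0.0857
grasp_force: 0.0
```

```bash
python3 - <<'E'
from h import *
s=sense();print(s["clock"],s["eef_pos"],np.degrees(np.arctan2(s["tcp_rot"][1,1],s["tcp_rot"][0,1])),s["joints"],s["ft_force"])
c=capture("wrist");save("w1",c["img"]);np.savez("w1.npz",**c)
P=pts(c);m=(c["z_map"]>0)&(abs(P[...,2]-.048)<.008)&(np.hypot(P[...,0]-.519,P[...,1]-.304)<.09)
r=cv2.minAreaRect((P[m][:,:2]*1000).astype(np.float32));print(m.sum(),r,np.median(P[m][:,2]))
E
```

```text
1.7 [0.5196919  0.30483386 0.18105232] -45.77349292099507 [-0.96140241  0.4243755   0.48235558  1.78977982 -0.23124158  0.98407424
 -1.18536853] [ 0.48998022  0.10167968 -0.10280984]
4273 ((520.11181640625, 304.8125915527344), (110.16096496582031, 48.03308868408203), 43.800968170166016) 0.04853448651907968
```

View pics/w1.png

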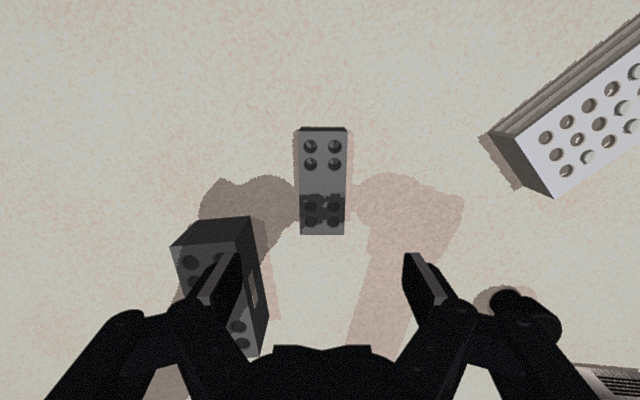

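The wrist picture shows the small block at (323,180), between the fingers' lines of travel, with the larger block clear on the left. The refined pose is (0.520, 0.305) at 43.8°, so I lower and grip.

Call:
send_rows --pt "0 0 -0.12 -0.005" --pt "0 0 -0.24 -0.005" --pt "0 0 -0.36 -0.005" --pt "0 0 -0.48 -0.005" --pt "0 0 -0.58 -0.005" --pt "0 0 -0.64 -0.005" --pt "0 0 -0.672 -0.005" --pt "0 0 -0.672 -0.005"

```text
clock: 2.55
eef_pos: [0.5198, 0.3045, 0.0129]
tcp_rot: [[0.724, 0.69, -0.001], [0.69, -0.724, -0.0], [-0.001, -0.0, -1.0]]
ft_force: [-1.1, 0.5, -0.1]
finger_gap: 0.0853
grasp_force: 0.0
```

Call:
send_rows --pt "0 0 0 0" --pt "0 0 0 0" --pt "0 0 0 0" --pt "0 0 0 0" --pt "0 0 0 0" --pt "0 0 0 0" --pt "0 0 0 0" --pt "0 0 0 0" --gripper 0 --grip_force 90

```text
clock: 3.35
eef_pos: [0.521, 0.3053, 0.0148]
tcp_rot: [[0.724, 0.69, 0.002], [0.69, -0.724, 0.002], [0.003, 0.0, -1.0]]
ft_force: [-1.2, -0.0, 7.1]
finger_gap: 0.0474
grasp_force: 93.8
```

Call:
send_rows --pt "0 0 0.06 0" --pt "0 0 0.18 0" --pt "0 0 0.32 0" --pt "0 0 0.46 0" --pt "0 0 0.6 0" --pt "0 0 0.68 0" --pt "0 0 0.7 0" --pt "0 0 0.7 0"

```text
clock: 4.15
eef_pos: [0.5198, 0.3046, 0.1888]
tcp_rot: [[0.724, 0.69, 0.0], [0.69, -0.724, 0.001], [0.001, -0.0, -1.0]]
ft_force: [0.6, 0.2, -2.6]
finger_gap: 0.0465
grasp_force: 92.8
```

Call:
send_rows --pt "0.01 -0.06 0 -0.01" --pt "0.02 -0.2 0 -0.02" --pt "0.03 -0.35 0 -0.03" --pt "0.04 -0.5 0 -0.04" --pt "0.05 -0.65 0 -0.05" --pt "0.06 -0.8 0 -0.06" --pt "0.065 -0.9 0 -0.07" --pt "0.07 -1.0 0 -0.077"

```text
clock: 4.95
eef_pos: [0.536, 0.0514, 0.1867]
tcp_rot: [[0.801, 0.599, -0.003], [0.599, -0.801, -0.002], [-0.004, -0.001, -1.0]]
ft_force: [-0.5, 0.5, -1.9]
finger_gap: 0.0469
grasp_force: 92.9
```

Call:
send_rows --pt "0.03 -0.15 0 0" --pt "0.05 -0.3 0 0" --pt "0.06 -0.5 0 0" --pt "0.08 -0.7 0 0" --pt "0.08 -0.85 0 0" --pt "0.08 -0.95 0 0" --pt "0.08 -1.0 0 0" --pt "0.08 -1.0 0 0"

```text
clock: 5.75
eef_pos: [0.5559, -0.1977, 0.1873]
tcp_rot: [[0.801, 0.598, -0.002], [0.598, -0.801, -0.001], [-0.002, -0.001, -1.0]]
ft_force: [-0.6, 0.8, -2.7]
finger_gap: 0.0468
grasp_force: 93.0
```

```bash
cat > look.py <<'E'
from h import *
import sys
s=sense();print(s["clock"],s["eef_pos"],np.degrees(np.arctan2(s["tcp_rot"][1,1],s["tcp_rot"][0,1])),s["joints"].round(2) if hasattr(s["joints"],"round") else s["joints"],s["ft_force"],s["finger_gap"],s["tcp_rot"][:,2])
c=capture("wrist");save(sys.argv[1],c["img"]);np.savez(sys.argv[1]+".npz",**c)
P=pts(c);ok=(c["z_map"]>0)
near=np.hypot(P[...,0]-.5575,P[...,1]+.2505)
m=ok&(abs(P[...,2]-.062)<.005)&(near<.13)
if m.sum()>9:print("housing",m.sum(),cv2.minAreaRect((P[m][:,:2]*1000).astype(np.float32)))
m=ok&(abs(P[...,2]-.104)<.004)&(near<.03);print("drive",m.sum(),P[m].mean(0) if m.any() else 0)
z=s["eef_pos"][2]
m=ok&(np.hypot(P[...,0]-s["eef_pos"][0],P[...,1]-s["eef_pos"][1])<.075)&(abs(P[...,2]-(z+.034))<.008);
print("held",m.sum(),cv2.minAreaRect((P[m][:,:2]*1000).astype(np.float32)) if m.sum()>9 else 0, np.median(P[m][:,2]) if m.any() else 0)
E
python3 look.py w2
```

```text
5.75 [ 0.55591165 -0.19769344  0.18728502] -53.254587897321336 [-0.21  0.42  0.64  1.82 -0.3   1.   -0.38] [-0.63334832  0.80891    -2.67535695] 0.04675308874600609 [-2.35923686e-03 -6.76555870e-04 -9.99996988e-01]
housing 3461 ((578.77001953125, -271.877197265625), (116.71113586425781, 57.60145568847656), 37.890594482421875)
drive 16 [ 0.56369242 -0.25425106  0.10283341]
held 18228 ((563.7955932617188, -191.9684295654297), (90.06941223144531, 74.33759307861328), 37.327144622802734) 0.22093610665044608
```

View pics/w2.png

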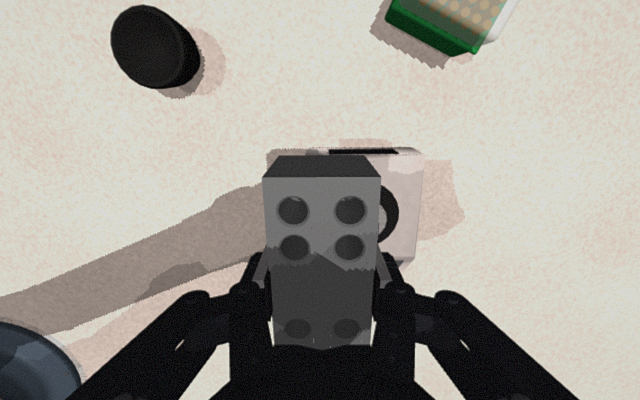

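The wrist view shows the block held at (320,250), hiding the drive, with only the bellows edge visible at (385,213). I back off along the housing's -x so the drive comes into view.

Call:
send_rows --pt "-0.05 -0.07 0 0.005" --pt "-0.1 -0.15 0 0.005" --pt "-0.17 -0.25 0 0.005" --pt "-0.24 -0.35 0 0.005" --pt "-0.3 -0.43 0 0.005" --pt "-0.32 -0.46 0 0.005" --pt "-0.32 -0.46 0 0.005" --pt "-0.32 -0.46 0 0.005"

```text
clock: 6.6
eef_pos: [0.479, -0.3081, 0.1881]
tcp_rot: [[0.792, 0.61, 0.0], [0.61, -0.792, 0.001], [0.001, -0.001, -1.0]]
ft_force: [0.7, 0.2, -2.6]
finger_gap: 0.0467
grasp_force: 93.0
```

```bash
python3 look.py w3
```

```text
6.6 [ 0.47897136 -0.30809556  0.18805312] -52.39050637034599 [-0.01  0.39  0.67  1.87 -0.29  0.98 -0.13] [ 0.72982173  0.16579207 -2.60612863] 0.04669405314706105 [ 4.51573154e-04  1.48528263e-03 -9.99998795e-01]
housing 13198 ((559.0202026367188, -248.79942321777344), (118.83460998535156, 118.22950744628906), 37.4556999206543)
drive 476 [ 0.55883354 -0.24901726  0.10522759]
held 18251 ((486.58599853515625, -302.5770568847656), (90.62899780273438, 74.36320495605469), 37.67438888549805) 0.2217478925576407
```

View pics/w3.png

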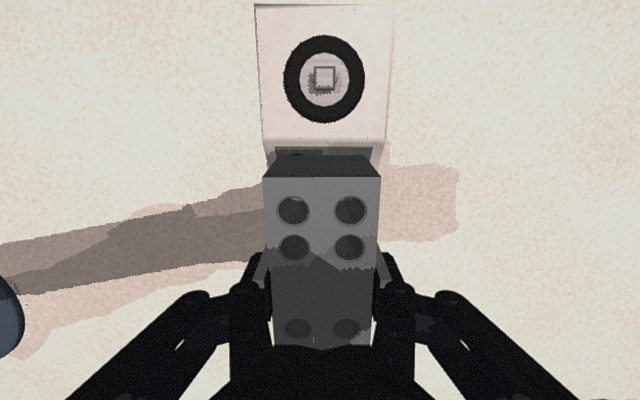

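The drive is in plain view at (324,77), inside the bellows ring, and the block's top front edge is at row ~178. Now I measure both in this one image.

```bash
cat > fit.py <<'E'
from h import *
import sys
c=dict(np.load(sys.argv[1]+".npz"));P=pts(c);g=c["img"].astype(float).mean(2);ok=c["z_map"]>0
f=lambda m:cv2.minAreaRect((P[m][:,:2]*1000).astype(np.float32))
near=np.hypot(P[...,0]-.5585,P[...,1]+.2495)
for lo,hi in((.102,.110),(.0735,.0785)):
    m=ok&(P[...,2]>lo)&(P[...,2]<hi)&(near<.03);print("h",lo,m.sum(),f(m),P[m].mean(0))
def ell(m):
    cs,_=cv2.findContours(m.astype(np.uint8),cv2.RETR_EXTERNAL,cv2.CHAIN_APPROX_NONE);return cv2.fitEllipse(max(cs,key=cv2.contourArea))
K,R,t=c["mtx"],c["R"],c["t"]
def ray(u,v,h):
    d=R.T@np.linalg.inv(K)@[u,v,1];o=-R.T@t;return o+d*(h-o[2])/d[2]
bel=(g<70);bel[130:]=0;bel[:, :270]=0;bel[:,380:]=0
e=ell(bel);m=bel&ok;print("bellows",e,[ray(*e[0],h)[:2] for h in(.062,.07)],np.percentile(P[m][:,2],[5,50,95]))
hm=ok&(abs(P[...,2]-.062)<.004)&(near<.12)
r=f(hm);print("housing",r,cv2.boxPoints(r))
# block top: rays, front edge and sides
top=ok&(abs(P[...,2]-.222)<.006);top[260:]=0
hb=np.median(P[top][:,2]);cs,_=cv2.findContours(top.astype(np.uint8),0,1);q=max(cs,key=cv2.contourArea)
W=(P[top][:,:2]);a=np.radians(37.5);ex=np.array([np.cos(a),np.sin(a)]);ey=np.array([-ex[1],ex[0]])
print("blocktop",hb,f(top),"front",np.percentile(W@ex,[99,99.8,100]),"sides",np.percentile(W@ey,[0,.3,99.7,100]))
s=sense()["eef_pos"][:2];print("tcp",s@ex,s@ey)
for v in(185,200,225):
    row=np.where(top[v])[0];print(v,row.min(),row.max(),[ (ray(u,v,hb)[:2]@ey).round(4) for u in(row.min()-.5,row.max()+.5)])
for u in(290,320,350):
    col=np.where(top[:,u])[0];print(u,col.min(),ray(u,col.min()-.5,hb)[:2]@ex)
E
python3 fit.py w3
```

```text
h 0.102 456 ((558.9841918945312, -248.97769165039062), (15.313493728637695, 15.150683403015137), 37.576839447021484) [ 0.5587246  -0.24903937  0.10547305]
h 0.0735 1790 ((558.41162109375, -249.61578369140625), (58.00147247314453, 58.83295440673828), 4.137503623962402) [ 0.55867454 -0.24882971  0.07620687]
bellows ((323.6932373046875, 78.7743911743164), (79.66043853759766, 86.22106170654297), 1.3947415351867676) [array([ 0.56021149, -0.24804771]), array([ 0.55976239, -0.24832972])] [0.06529316 0.07228602 0.07375962]
housing ((560.1275024414062, -247.86842346191406), (115.44342803955078, 117.92027282714844), 37.36491775512695) [[ 478.46878 -236.03839]
 [ 550.0333  -329.75983]
 [ 641.78625 -259.69846]
 [ 570.2217  -165.97702]]
blocktop 0.22169857141277297 ((506.5817565917969, -286.8063659667969), (39.62479782104492, 48.55405044555664), 37.88645935058594) front [0.24679731 0.24695975 0.2471811 ] sides [-0.56014958 -0.55982212 -0.51205581 -0.51171509]
tcp 0.19257409715127652 -0.5360285062013094
185 262 380 [np.float64(-0.5118), np.float64(-0.56)]
200 263 379 [np.float64(-0.5117), np.float64(-0.56)]
225 265 377 [np.float64(-0.5118), np.float64(-0.5599)]
290 174 0.2478647309726623
320 174 0.24787986741212098
350 174 0.24789500243686088
```

The block is centred on the TCP to within 0.5 mm, with a yaw of about 37.7°. The drive is at (0.5588, -0.2490) with a yaw of about 37.5°. I move over it and come lower.

Call:
send_rows --pt "0.06 0.045 0 0" --pt "0.13 0.095 0 0" --pt "0.2 0.15 0 0" --pt "0.26 0.195 0 0" --pt "0.3 0.225 -0.03 0" --pt "0.319 0.236 -0.08 0" --pt "0.319 0.236 -0.14 0" --pt "0.319 0.236 -0.18 0"

```text
clock: 7.45
eef_pos: [0.5555, -0.2516, 0.141]
tcp_rot: [[0.795, 0.607, -0.003], [0.607, -0.795, 0.0], [-0.002, -0.002, -1.0]]
ft_force: [-0.3, -0.4, -2.2]
finger_gap: 0.0467
grasp_force: 93.0
```

Call:
send_rows --pt "0 0 0 0" --pt "0 0 0 0" --pt "0 0 0 0" --pt "0 0 0 0" --pt "0 0 0 0" --pt "0 0 0 0" --pt "0 0 0 0" --pt "0 0 0 0"

```text
clock: 8.25
eef_pos: [0.5573, -0.2514, 0.1434]
tcp_rot: [[0.794, 0.608, 0.0], [0.608, -0.794, -0.0], [0.0, 0.0, -1.0]]
ft_force: [0.8, -0.1, -2.7]
finger_gap: 0.0469
grasp_force: 93.0
```

```bash
python3 - <<'E'
from h import *
s=sense();print(s["clock"],s["eef_pos"],np.degrees(np.arctan2(s["tcp_rot"][1,1],s["tcp_rot"][0,1])),s["tcp_rot"][:,2],s["ft_force"])
E
```

```text
8.25 [ 0.55731777 -0.25135933  0.14340884] -52.56550815978484 [ 2.06660083e-04 -4.94947718e-05 -9.99999977e-01] [ 0.7584777  -0.13785071 -2.67847807]
```

Call:
send_rows --pt "0.006 0.0095 0 0" --pt "0.006 0.0095 -0.02 0" --pt "0.006 0.0095 -0.04 0" --pt "0.006 0.0095 -0.06 0" --pt "0.006 0.0095 -0.08 0" --pt "0.006 0.0095 -0.08 0" --pt "0.006 0.0095 -0.08 0" --pt "0.006 0.0095 -0.08 0"

```text
clock: 9.05
eef_pos: [0.5589, -0.2492, 0.1235]
tcp_rot: [[0.794, 0.608, 0.0], [0.608, -0.794, -0.0], [0.0, 0.0, -1.0]]
ft_force: [0.5, -0.8, -1.9]
finger_gap: 0.0468
grasp_force: 93.0
```

```bash
python3 - <<'E'
from h import *
s=sense();print(s["clock"],s["eef_pos"],s["ft_force"])
a=capture("scene");b=capture("side");
f=lambda x:cv2.resize(x,(395,395),interpolation=cv2.INTER_CUBIC)
save("d",np.clip(1.5*np.hstack([f(a["img"][225:325,205:305]),f(b["img"][205:305,350:450])]).astype(float),0,255).astype(np.uint8))
E
```

```text
9.05 [ 0.55891676 -0.24918625  0.12353845] [ 0.45866447 -0.751834   -1.92042064]
```

View pics/d.png

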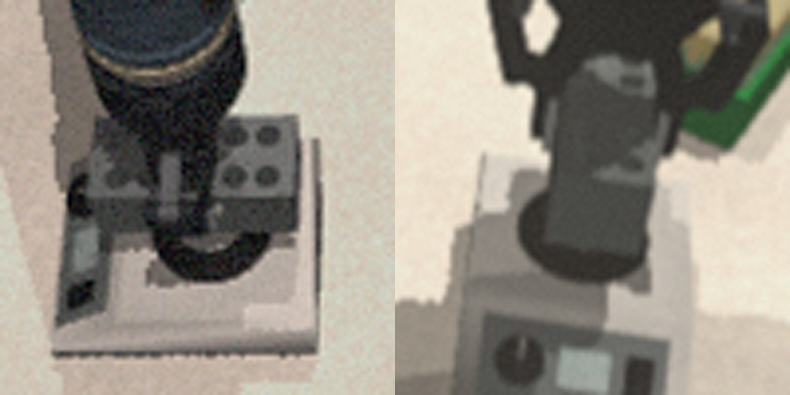

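The crop shows the block directly over the bellows and parallel to the housing. I descend slowly and watch the lateral forces.

Call:
send_rows --pt "0 0 -0.01 0" --pt "0 0 -0.02 0" --pt "0 0 -0.03 0" --pt "0 0 -0.04 0" --pt "0 0 -0.05 0" --pt "0 0 -0.05 0" --pt "0 0 -0.05 0" --pt "0 0 -0.05 0"

```text
clock: 9.95
eef_pos: [0.5588, -0.2491, 0.1109]
tcp_rot: [[0.794, 0.608, 0.0], [0.608, -0.794, -0.0], [0.0, 0.0, -1.0]]
ft_force: [0.3, 0.1, -2.3]
finger_gap: 0.0466
grasp_force: 93.0
```

Call:
send_rows --pt "0 0 -0.008 0" --pt "0 0 -0.016 0" --pt "0 0 -0.024 0" --pt "0 0 -0.032 0" --pt "0 0 -0.04 0" --pt "0 0 -0.048 0" --pt "0 0 -0.048 0" --pt "0 0 -0.048 0"

```text
clock: 10.75
eef_pos: [0.5593, -0.249, 0.0997]
tcp_rot: [[0.794, 0.608, 0.001], [0.608, -0.794, 0.0], [0.001, 0.001, -1.0]]
ft_force: [-1.0, 1.3, 5.2]
finger_gap: 0.0469
grasp_force: 93.9
```

Now on the balls, with low side forces, so I push on.

Call:
send_rows --pt "0 0 -0.008 0" --pt "0 0 -0.016 0" --pt "0 0 -0.024 0" --pt "0 0 -0.03 0" --pt "0 0 -0.036 0" --pt "0 0 -0.042 0" --pt "0 0 -0.042 0" --pt "0 0 -0.042 0"

```text
clock: 11.55
eef_pos: [0.5587, -0.2489, 0.0908]
tcp_rot: [[0.794, 0.608, 0.0], [0.608, -0.794, 0.002], [0.002, -0.001, -1.0]]
ft_force: [-5.9, 5.5, 16.2]
finger_gap: 0.0469
grasp_force: 97.7
```

Call:
send_rows --pt "0 0 -0.005 0" --pt "0 0 -0.01 0" --pt "0 0 -0.014 0" --pt "0 0 -0.018 0" --pt "0 0 -0.018 0" --pt "0 0 -0.018 0" --pt "0 0 -0.018 0" --pt "0 0 -0.018 0"

```text
clock: 12.35
eef_pos: [0.5587, -0.2489, 0.0907]
tcp_rot: [[0.794, 0.608, 0.002], [0.608, -0.794, 0.005], [0.004, -0.003, -1.0]]
ft_force: [-14.6, 10.4, 46.3]
finger_gap: 0.047
grasp_force: 101.3
```

```bash
python3 - <<'E'
from h import *
s=sense();print(s["clock"],s["eef_pos"],s["ft_force"])
c=capture("wrist");P=pts(c);ok=c["z_map"]>0
z=P[...,2];m=ok.copy();m[:182]=0;m[255:]=0;m[:,:270]=0;m[:,372:]=0
print("top z",np.percentile(z[m],[50,80]))
E
```

```text
12.35 [ 0.55872985 -0.2489337   0.09067547] [-14.62833673  10.43068045  46.34367345]
top z [0.12426444 0.12494096]
```

It has hit the hard stop at 0.0907 with 46 N, and the block top is at 0.124 m, so it is home. I relax the push, open and rise.

Call:
send_rows --pt "0 0 0.01 0" --pt "0 0 0.02 0" --pt "0 0 0.022 0" --pt "0 0 0.022 0" --pt "0 0 0.022 0" --pt "0 0 0.022 0" --pt "0 0 0.022 0" --pt "0 0 0.022 0"

```text
clock: 13.2
eef_pos: [0.5588, -0.249, 0.0908]
tcp_rot: [[0.794, 0.608, 0.0], [0.608, -0.794, 0.001], [0.001, -0.001, -1.0]]
ft_force: [-4.2, 3.8, 12.6]
finger_gap: 0.0467
grasp_force: 96.8
```

Call:
send_rows --pt "0 0 0 0" --pt "0 0 0 0" --pt "0 0 0 0" --pt "0 0 0 0" --pt "0 0 0 0" --pt "0 0 0 0" --pt "0 0 0 0" --pt "0 0 0 0" --gripper 1

```text
clock: 14.0
eef_pos: [0.5588, -0.249, 0.0893]
tcp_rot: [[0.794, 0.608, 0.0], [0.608, -0.794, -0.0], [0.0, 0.0, -1.0]]
ft_force: [-0.1, -0.0, -0.4]
finger_gap: 0.0856
grasp_force: 0.0
```

Call:
send_rows --pt "0 0 0.05 0" --pt "0 0 0.12 0" --pt "0 0 0.22 0" --pt "0 0 0.34 0" --pt "0 0 0.44 0" --pt "0 0 0.48 0" --pt "0 0 0.48 0" --pt "0 0 0.48 0"

```text
clock: 14.8
eef_pos: [0.5583, -0.2486, 0.2086]
tcp_rot: [[0.794, 0.608, -0.001], [0.608, -0.794, 0.001], [-0.0, -0.001, -1.0]]
ft_force: [-1.3, 0.3, -0.6]
finger_gap: 0.0856
grasp_force: 0.0
```

```bash
python3 - <<'E'
from h import *
s=sense();print(s["clock"],s["eef_pos"],s["ft_force"],s["finger_gap"])
c=capture("wrist");save("w4",c["img"]);P=pts(c);ok=c["z_map"]>0
m=ok&(abs(P[...,2]-.124)<.006)&(np.hypot(P[...,0]-.5588,P[...,1]+.249)<.08)
print(m.sum(),cv2.minAreaRect((P[m][:,:2]*1000).astype(np.float32)),np.median(P[m][:,2]))
A=np.c_[P[m][:,:2],np.ones(m.sum())];print("plane",np.linalg.lstsq(A,P[m][:,2],rcond=None)[0])
E
```

```text
14.8 [ 0.55826547 -0.24855658  0.20858331] [-1.3437951   0.33240062 -0.5944315 ] 0.08557732088671913
5895 ((558.10546875, -249.7140655517578), (110.88615417480469, 48.2374153137207), 37.66309356689453) 0.12453820959134815
plane [0.00195051 0.0008512  0.1235009 ]
```

View pics/w4.png

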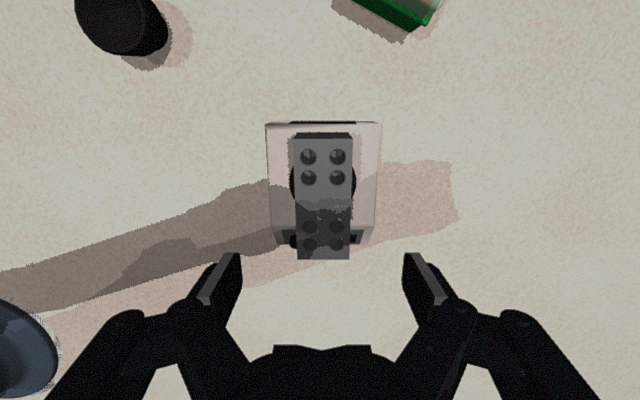

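The block sits level at (322,195) on the drive with its top at 0.1245 m, the gripper is clear, and nothing else has been moved.

```bash
python3 -c "
from plant import job_done
print(job_done())"
```

```text
the job is handed in; nothing more can be done
None
```

The smaller tube head is pushed fully home on the shaker drive, level and released, the gripper is clear, and the job is handed in at about 15 s; the hand-in returned no verdict.

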